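# Work the spring of a locked mirror mount up to its index mark

## Robot

A 6-joint arm with a two-finger parallel gripper is mounted at the origin on a cart in front of the work surface, level with it; the furniture and walls round the work are solid. World frame = base frame: x ahead of the robot, y to its left, z up, the work surface at z = 0. Lengths are in mm, angles in rad, forces in N, time in s.
With the tool pointing down it reaches from about 275 to 1000 mm from the base axis. Payload 8.4 kg.
Tool frame: the origin (TCP) lies on the centre line of the jaws, within the pads' length; the fingertips stand r.tip_reach ahead of it and the grasp point (between the pads) lies 11 mm behind it (r.tip_reach is the distance from the TCP to the fingertips, in mm); z points along the fingers, y is the line along which they close (so a half turn about z gives the same grasp; the last joint's range is limited). The gripper opens to 85 mm and grips with 20 to 120 N. Pads are 22 mm wide; open, the fingers measure 114 mm over their backs; the gripper's body (76 mm by 85 mm) begins 54 mm behind the grasp point. The pads swing forward as they close: fully open they stand 13 mm farther back than shut.
Start: joints at [1.286, 0.353, 1.633, -0, 1.155, -0.002], TCP at [174.402, 600.177, 239.281] pointing down, gripper open.
Joint ranges: [-2.63, 2.63], [-0.92, 2.1], [0.06, 2.66], [-1.3, 4.44], [0, 2.69], [-3.02, 3.02]. Speed limits (rad/s): [2.22, 2.22, 2.79, 3.14, 3.14, 3.14].

## Interface

Orientations are given as [roll, pitch, yaw] about the fixed x, y, z axes, in that order (R = Rz(yaw) Ry(pitch) Rx(roll)).
In Python, from rig import r gives the robot as it stands.
- The arm moves only by the tool carry_out, never from a script. Its argument "targets" is a list of rows, each an object with "dp": the shift along the tool's x, y, z in mm, a list of three; "yaw": the turn about the tool's z in degrees. A call has 1 to 12 rows; each row is the pose to reach, as a shift and turn from the pose commanded when the call began, along the tool's axes at that moment; what a row does not reach only later rows make up. A row lasts 1/8 s, in which the tool goes at most 62.5 mm and 10.7 degrees, less where a joint would pass 70% of its speed; a pose out of reach is approached as far as the arm can. A call with a gripper value outside its range is refused whole. "fingers" is the opening, from -1 (shut) to 1 (fully open), so that 0 is half open, set as the call begins (left out, the last holds). The fingers move at their own pace and stop on an object; "grip_force" is the grip in N (left out, the last holds). Time passes only in rows, so rows that repeat a pose let the fingers close. It gives the time, the measured TCP pose, the force, the opening and the grip force at its end, in the units of the state.
- r.sense(): the state, without advancing time (a new reading comes with each control period).
- r.grab_frame(name): name is "side" or "top" or "wrist"; returns the picture (400x640x3 uint8, red, green, blue); there is no depth.
- r.get_calibration(name): a dict with "fx", "fy", "cx", "cy" (pixels), "dist_coeffs" ([k1, k2, p1, p2, k3] as OpenCV has them; the pictures are not rectified), "rvec" (rotation vector, rad) and "tvec" (3), from world to camera coordinates, as OpenCV has them. Camera axes: x right, y down, z forward; pixel columns grow to the right and rows downward; lengths in mm; the calibration is good to about 2 mm. A picture is of the moment at which its call begins: read the wrist's pose just before it. get_calibration takes no time and is no camera call; for the wrist camera it gives the pose at the moment of the call.
- r.sign_off(): hands the job in; it is judged then, once.
The state is a dict: "clock": time; "qpos": joint angles; "qvel": joint speeds; "joint_efforts": joint torques, N m; "eef_pos": TCP position; "tcp_rot": TCP orientation; "contact_force": force on the tool from outside, world axes, zero at the start; "wrist_torque": the same for the moment, N m; "opening": opening from 0.0 (shut) to 1.0 (fully open); "grasp_force": force on a finger pad.
Only numpy, scipy, OpenCV 4.12 (cv2) and the standard library are available. Lean on these libraries where they do the work, as an engineer would, in place of code of your own. Each camera call takes 0.05 s, during which the arm holds its last target. There are 200 camera calls.

## Task

This mirror mount has stood locked for weeks, so work its spring once to make it seat: push the lock slide by its upright tab fully out from under the mirror plate, press the plate's free corner down on its thumb boss until the pointer stands level with the point of the brass index on the scale, hold it there for about a second without pressing past the mark, then let the plate come back up. Finally push the lock slide fully home under the plate again and take the hand away. Do all this with the fingertips only: nothing is gripped or lifted, the mirror is not touched, and the things lying about stay where they are.

Things in the scene. Friction and masses are not known exactly. Their poses are not given: they have to be found in the camera images.
- stage: The mirror mount on its aluminium breadboard (160 x 345 x 12 mm), bolted down; place and heading vary. Origin on the bench under the mirror's middle; x away from the robot, y left, z up (yaw within 0.3 rad). In this frame (mm): thumb boss at y -47, lock slide at y -85 to -170, scale at y +104 to +140 (top z 86), collimator on a post at x 60, y 52 (top z 97).
- tilt (a joint): Tilt of the mirror plate, rad: 0 = up at rest, grows to 0.22 as the free corner goes down. It turns about a level line along stage x, z 38 mm, over the stage origin. The boss takes about 2.5 N to start and 1 N more per mm; 1 mm down at the boss lifts the pointer tip 2.5 mm. It springs back by itself. With the lock slide home it is blocked (1 mm of play).
- mirror_top (a point): Middle of the mirror's face, stage z 47 mm. The round mirror in its 49 mm wide dark ring sits on the middle of the square aluminium plate (88 mm a side, 8 mm thick, top z 42, corners at 62 mm along stage x and y; knurled screws at x -47 and +47 rise to z 57). It must not be touched; its ring begins 15 mm from the boss's edge.
- boss_top (a point): Top of the thumb boss, a knurled domed steel stud 17 mm wide and 12 mm high on the plate's free corner, 47 mm from the tilt axis on the stage's -y side; stage z 54 mm with the plate up. Moves with the plate. Press straight down here.
- boss: The thumb boss; origin at the centre of its foot on the plate's top, z along the plate's normal.
- mirror: The mirror in its ring, 49 mm wide and 5 mm high; origin at the centre of its foot on the plate.
- pointer_tip (a point): Black tip of the steel pointer, 118 mm from the tilt axis on the stage's +y side, stage z 44 mm with the plate up; it rises in front of the white scale as the boss is pressed.
- index_mark (a point): Point of the brass index, a clip fixed on the scale's outer edge; its nose, 6 mm high, looks along stage -y toward the pointer tip. Set anew each time, 10 to 18 mm above the resting pointer tip, about 4 mm to the +y side of it.
- lock (a joint): Travel of the lock slide, m: 0 = home, its flat bolt under the plate's free corner; 0.030 = fully out (stop). It slides out along stage -y, stays where it is left and takes about 2 N to move. Starts within 3 mm of home.
- lock_tab (a point): Point in the slide's upright tab, midway through its thickness: stage x 0, y -139, z 55 mm when home. The tab is a steel plate 34 mm wide (x), 6 thick (y), top at z 59. Push its flat faces above z 41: the bolt (top z 33) and its guide (top z 38) run below. 71 mm of free room between tab and plate corner when home; nothing beyond the tab.
- lens_tin: White screw tin, 48 mm wide and 20 mm high, standing on the board; origin at the centre of its foot. Stays.
- tweezers: Steel tweezers, 120 by 10 by 8 mm, lying on the board along its front edge; origin at the centre of the underside. Stays.
- std_bottle: Small amber bottle with white cap, 42 mm wide and 78 mm high, on the bench at the right; origin at the centre of its foot. Stays.
- beaker: Glass beaker, 54 mm wide and 70 mm high, on the bench at the left; origin at the centre of its foot. Stays.
- calculator: Pocket calculator, 120 by 68 by 13 mm, on the bench at the left; origin at the centre of the underside. Stays.
- mouse: Black computer mouse, 118 by 62 by 38 mm, on the bench at the right; origin at the centre of the underside. Stays.
- timer: White bench timer, 60 by 66 by 20 mm, on the bench at the left; origin at the centre of the underside. Stays.

How it is judged (in metres and radians):
On the way, in this order (a step that is already met when the one before it is completed fails the run):
1. the lock slide is pushed out from under the plate (value of joint lock above 0.024 m and value of joint tilt below 0.02 rad), for 0.2 s.
2. with the lock out, the fingers press the thumb boss and the pointer stands level with the index point, for half a second (value of joint lock above 0.022 m and contact force between the fingers and boss above 1.5 N and z of pointer_tip in the frame of index_mark between -0.003 and 0.003 m), for 0.5 s.
3. the plate is let go and has come back up (value of joint tilt below 0.015 rad and value of joint lock above 0.022 m), for 0.1 s.
At the end, for the whole second after the job is handed in: The lock slide is home within 4 mm, the plate is up at rest (tilt under 0.015 rad, pointer back below the index), the hand is clear; on the way the slide was out over 24 mm and the pointer stood within 3 mm of the index height for half a second, pressed at the boss (value of joint lock below 0.004 m and value of joint tilt below 0.015 rad and z of pointer_tip in the frame of index_mark below -0.006 m); the robot touches nothing.
It fails at once if the pointer is pressed more than 5 mm past the index (z of pointer_tip in the frame of index_mark above 0.005 m).
It fails at once if the mirror is touched (contact force between anything else and mirror above 0.3 N).
It fails at once if the boss is pressed with more than 25 N (contact force between anything else and boss above 25 N).
It fails at once if something lying about is pushed, lifted or carried more than 15 mm (distance of any of lens_tin, tweezers, std_bottle, beaker, calculator, mouse, timer from where it was at the start of the episode above 0.015 m).
It also fails if it takes over 54 s, if anything falls off the work surface, if the arm or the gripper's body presses on something with over 40 N, if the wrist force passes 120 N, or if a joint passes its speed limit or range.

## Working session

There is one attempt and no reset: what is moved stays moved. The work goes in short steps, Python scripts to look and compute and a tool call to move; the robot and the scene stay as the last step left them, time stands still between calls to the robot, and variables do not carry over. Pictures are saved under pics/ and viewed, at most 10 in all, crops included, and the job is handed in when it is done.

Besides the shell and the picture viewer there is one more tool, called after "Request:" as name([rows], argument=value, ...), one row to a line, values as JSON. carry_out: Moves the arm, as the interface text tells. Its arguments: {"type":"object","properties":{"targets":{"type":"array","items":{"type":"object","properties":{"dp":{"type":"array","items":{"type":"number"}},"yaw":{"type":"number"}}}},"fingers":{"type":"number"},"grip_force":{"type":"number"}},"required":["targets"]}

```bash
mkdir -p pics; ls
python3 - <<'E'
from rig import r
import cv2
s=r.sense();print(s['eef_pos'],s['tcp_rot'],s['clock'],s['opening'],r.tip_reach)
for n in("top","side"):
    cv2.imwrite(f"pics/{n}0.png",r.grab_frame(n)[:,:,::-1]); print(n,r.get_calibration(n))
E
```

```text
pics
[174.26500205 599.72553603 238.57902047] [-3.14024350e+00  1.88031436e-06  2.85880783e+00] 0.0 0.9989169269468146 8.0
top {'fx': 428.9404867714423, 'fy': 428.9404867714423, 'cx': 311.53004922710045, 'cy': 193.54562220879308, 'dist_coeffs': array([0.02667441, 0.        , 0.        , 0.        , 0.        ]), 'rvec': array([ 2.12267398, -2.15716138,  0.19602151]), 'tvec': array([ -50.45815981,  520.34410942, 1446.17841494])}
side {'fx': 371.9586125347187, 'fy': 371.9586125347187, 'cx': 317.8649922659848, 'cy': 196.99555571150213, 'dist_coeffs': array([-0.00047776,  0.        ,  0.        ,  0.        ,  0.        ]), 'rvec': array([ 2.24559408, -0.12425809,  0.04056844]), 'tvec': array([-502.78560133,   67.20739929, 1201.26097304])}
```

View pics/top0.png

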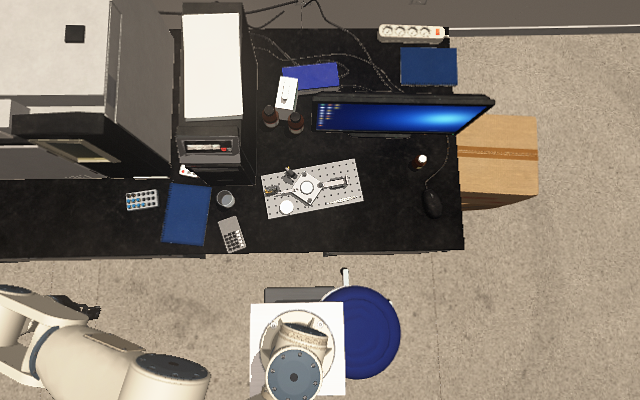

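View pics/side0.png

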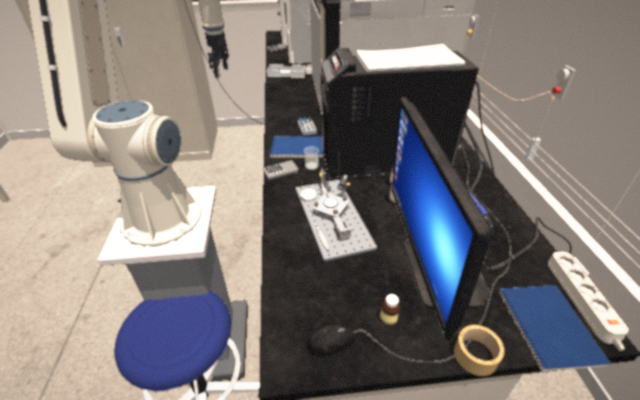

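```bash
cat > h.py <<'E'
import numpy as np,cv2
from rig import r
def ray(cal,uv):
    K=np.array([[cal['fx'],0,cal['cx']],[0,cal['fy'],cal['cy']],[0,0,1]])
    p=cv2.undistortPoints(np.array(uv,float).reshape(-1,1,2),K,cal['dist_coeffs']).reshape(-1,2)
    R=cv2.Rodrigues(cal['rvec'])[0]
    return -R.T@cal['tvec'], np.c_[p,np.ones(len(p))]@R
def onplane(cal,uv,z):
    o,d=ray(cal,uv); return o+d*((z-o[2])/d[:,2])[:,None]
def proj(cal,P):
    K=np.array([[cal['fx'],0,cal['cx']],[0,cal['fy'],cal['cy']],[0,0,1]])
    return cv2.projectPoints(np.array(P,float).reshape(-1,3),cal['rvec'],cal['tvec'],K,cal['dist_coeffs'])[0].reshape(-1,2)
E
python3 - <<'E'
from h import *
im=cv2.imread("pics/top0.png");sd=cv2.imread("pics/side0.png")
a=cv2.resize(im[150:225,255:370],None,fx=6,fy=6,interpolation=cv2.INTER_CUBIC)
cv2.imwrite("pics/topc.png",a)
hsv=cv2.cvtColor(im,cv2.COLOR_BGR2HSV)
m=np.zeros(im.shape[:2],np.uint8);m[150:225,255:370]=((hsv[...,2]>85)[150:225,255:370])*255
m=cv2.morphologyEx(m,cv2.MORPH_CLOSE,np.ones((5,5)))
c=max(cv2.findContours(m,0,2)[0],key=cv2.contourArea)
b=cv2.boxPoints(cv2.minAreaRect(c));cal=r.get_calibration("top")
P=onplane(cal,b,12);print(b,P.round(),[np.linalg.norm(P[i]-P[i-1]) for i in range(4)],P.mean(0))
E
```

```text
[[259.07193 171.53036]
 [354.45352 153.29565]
 [363.48276 200.52536]
 [268.10117 218.76007]] [[ 608.  127.   12.]
 [ 670. -217.   12.]
 [ 497. -243.   12.]
 [ 437.   95.   12.]] [np.float64(173.12548953474933), np.float64(349.34253220010555), np.float64(174.94600988546907), np.float64(342.9577850750383)] [553.04941887 -59.64649657  12.        ]
```

View pics/topc.png

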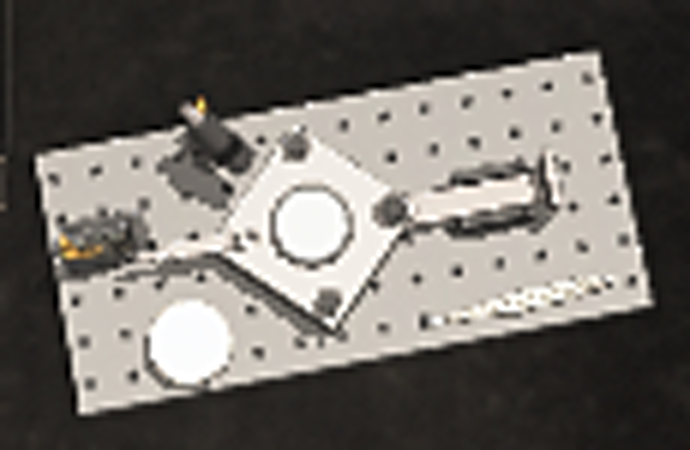

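```bash
cat > a.py <<'E'
from h import *
def px(l): return (np.array(l,float)+.5)/6-.5+[255,150]
cal=r.get_calibration("top")
c=onplane(cal,px([(36,157),(598,52),(652,302),(80,412)]),12)
print(c.round(),[np.linalg.norm(c[i]-c[i-1]).round(1) for i in range(4)],c.mean(0))
d=c[1]+c[2]-c[0]-c[3];print("yaw board",np.arctan2(d[0],-d[1]))
q=[onplane(cal,px([p]),z)[0] for p,z in [((312,225),47),((391,209),54),((546,180),59),((296,146),57),((328,302),57)]]
for i in q: print(i.round(1))
for i in q[1:3]: e=i-q[0]; print(np.hypot(e[0],e[1]),np.arctan2(e[0],-e[1]))
print("screws",np.linalg.norm(q[3]-q[4]),(q[3]+q[4])/2)
w=r.get_calibration("wrist");s=r.sense();R=cv2.Rodrigues(w['rvec'])[0]
from scipy.spatial.transform import Rotation as Ro
T=Ro.from_euler('xyz',s['tcp_rot']).as_matrix()
print("tool axes\n",T,"\ncam in tool",T.T@(-R.T@w['tvec']-s['eef_pos']),"cam axes in tool\n",T.T@R.T,w['fx'])
E
python3 a.py
```

```text
[[ 592.  121.   12.]
 [ 652. -216.   12.]
 [ 499. -242.   12.]
 [ 439.   95.   12.]] [np.float64(155.0), np.float64(342.2), np.float64(154.7), np.float64(342.9)] [545.58269619 -60.31778655  12.        ]
yaw board 0.17543851092183982
[542. -42.  47.]
[549.5 -87.7  54. ]
[ 564.2 -177.3   59. ]
[586.8 -33.4  57. ]
[495.2 -50.4  57. ]
46.32672598585909 0.1608792742780396
137.15260518409357 0.16237273371263858
screws 93.14081731925222 [541.00536377 -41.91075029  57.        ]
tool axes
 [[-9.60267936e-01  2.79079522e-01 -3.33008855e-04]
 [ 2.79079721e-01  9.60267232e-01 -1.16280193e-03]
 [-4.73671357e-06 -1.20953742e-03 -9.99999268e-01]] 
cam in tool [  67.46881847    0.43339875 -133.82410043] cam axes in tool
 [[ 4.02726438e-04 -9.64939051e-01 -2.62473744e-01]
 [ 9.99999914e-01  3.62868577e-04  2.00326109e-04]
 [-9.80590112e-05 -2.62473802e-01  9.64939114e-01]] 289.99444060592305
```

Request:
carry_out([
  {"dp": [-42, -44, 6], "yaw": -3},
  {"dp": [-84, -87, 12], "yaw": -6},
  {"dp": [-127, -131, 18], "yaw": -9},
  {"dp": [-169, -174, 24], "yaw": -12},
  {"dp": [-211, -218, 30], "yaw": -15},
  {"dp": [-253, -262, 36], "yaw": -18},
  {"dp": [-295, -305, 42], "yaw": -21},
  {"dp": [-338, -349, 48], "yaw": -24},
  {"dp": [-380, -392, 54], "yaw": -26},
  {"dp": [-422, -436, 60], "yaw": -26},
  {"dp": [-422, -436, 110], "yaw": -26},
  {"dp": [-422, -436, 158], "yaw": -26},
], fingers=-1)

```text
clock: 1.6
eef_pos: [458.6, 62.7, 80.3]
tcp_rot: [-3.142, 0.001, -2.973]
contact_force: [-0.3, 0.0, -0.3]
opening: 0.002
grasp_force: 0.0
```

Run:
```python
from h import *
import pickle
s=r.sense();w=r.get_calibration("wrist");im=r.grab_frame("wrist")
print(s['eef_pos'],s['tcp_rot'],s['clock'],s['qpos'],s['qvel'].round(3) if hasattr(s['qvel'],'round') else s['qvel'],s['opening'],s['contact_force'])
cv2.imwrite("pics/w1.png",im[:,:,::-1]);pickle.dump(w,open("w1.pkl","wb"))
```

```text
[458.61119182  62.65869011  80.32105138] [-3.14154494e+00  1.49254067e-03 -2.97309179e+00] 1.6 [ 1.32541335e-01  3.36858616e-01  2.10255463e+00  9.27025996e-06
  7.00686116e-01 -1.60676290e+00] [ 0.023  0.683  0.249  0.    -0.921  0.001] 0.0024284234326369426 [-0.27940245  0.0014183  -0.34027834]
```

View pics/w1.png

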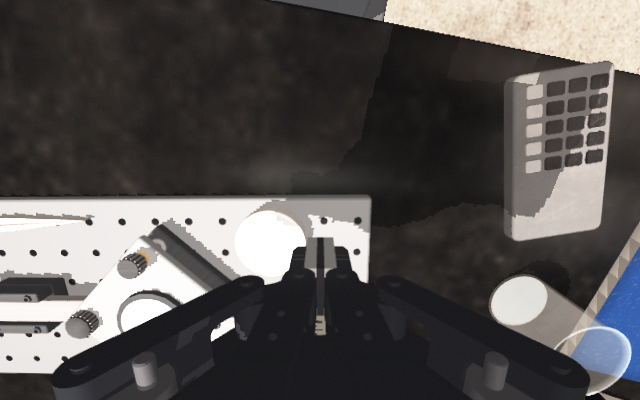

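Request:
carry_out([
  {"dp": [-14, -35, 0]},
  {"dp": [-28, -70, 0]},
  {"dp": [-42, -105, 0]},
  {"dp": [-55, -138, 0]},
  {"dp": [-55, -138, 0]},
  {"dp": [-55, -138, 0]},
])

```text
schema error: expected keys dp, yaw
```

```bash
cat > snap.py <<'E'
from h import *
import pickle,sys
n=sys.argv[1]
s=r.sense();w=r.get_calibration("wrist");im=r.grab_frame("wrist")
print(s['eef_pos'],s['tcp_rot'],s['clock'])
cv2.imwrite(f"pics/{n}.png",im[:,:,::-1]);pickle.dump(w,open(n+".pkl","wb"))
E
python3 snap.py w2
```

```text
[454.62043165  62.55313087  75.09986721] [ 3.14134719 -0.00693884 -2.97215737] 1.65
```

Request:
carry_out([
  {"dp": [20, -10, 0]},
  {"dp": [40, -20, 0]},
  {"dp": [40, -20, 0]},
  {"dp": [40, -20, 0]},
])

```text
schema error: expected keys dp, yaw
```

```bash
python3 snap.py w3
python3 - <<'E'
import cv2,numpy as np
a=cv2.imread("pics/w2.png");b=cv2.imread("pics/w3.png")
A=cv2.resize(a[180:320,440:640],None,fx=4,fy=4,interpolation=cv2.INTER_CUBIC)
B=cv2.resize(b[220:360,440:640],None,fx=4,fy=4,interpolation=cv2.INTER_CUBIC)
cv2.imwrite("pics/c2.png",A);cv2.imwrite("pics/c3.png",B)
E
```

```text
[454.40394007  62.86353273  77.47570845] [ 3.14128938 -0.00856892 -2.97142742] 1.7
```

View pics/w2.png

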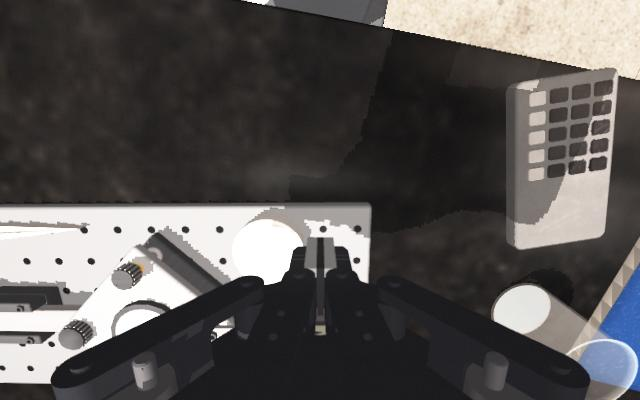

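View pics/c3.png

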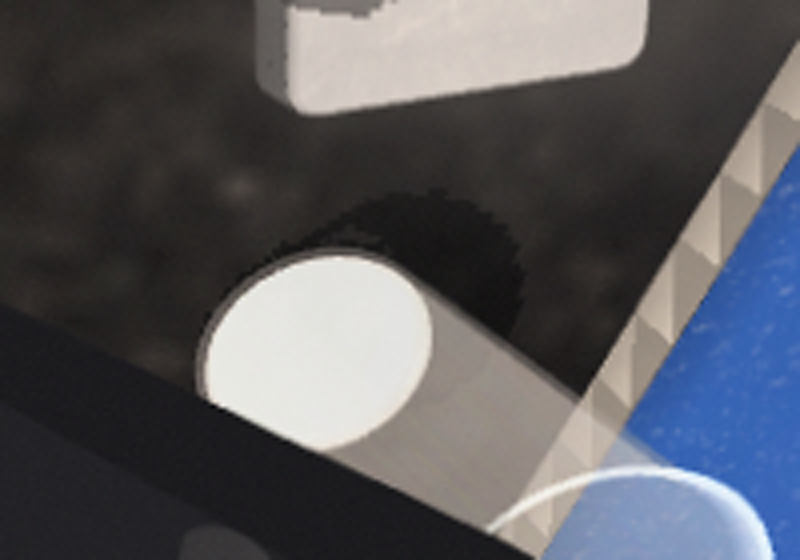

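The moves were refused because yaw was missing, so both pictures still show the old pose: gripper in the centre, beaker at (540,320). I'm repeating the moves with yaw included.

Request:
carry_out([
  {"dp": [-14, -35, 0], "yaw": 0},
  {"dp": [-28, -70, 0], "yaw": 0},
  {"dp": [-42, -105, 0], "yaw": 0},
  {"dp": [-55, -138, 0], "yaw": 0},
  {"dp": [-55, -138, 0], "yaw": 0},
  {"dp": [-55, -138, 0], "yaw": 0},
  {"dp": [-55, -138, 0], "yaw": 0},
])

```text
clock: 2.62
eef_pos: [535.3, -62.0, 82.0]
tcp_rot: [3.142, 0.0, -2.97]
contact_force: [0.0, 0.3, 0.2]
opening: 0.004
grasp_force: 0.0
```

```bash
python3 snap.py w2
```

```text
[535.31699628 -61.99414694  81.98333135] [ 3.14155809e+00  2.23221747e-04 -2.96957753e+00] 2.625
```

Request:
carry_out([
  {"dp": [20, -10, 0], "yaw": 0},
  {"dp": [40, -20, 0], "yaw": 0},
  {"dp": [40, -20, 0], "yaw": 0},
  {"dp": [40, -20, 0], "yaw": 0},
  {"dp": [40, -20, 0], "yaw": 0},
])

```text
clock: 3.3
eef_pos: [500.1, -89.4, 81.4]
tcp_rot: [-3.141, 0.001, -2.971]
contact_force: [-0.7, 0.3, 0.5]
opening: -0.001
grasp_force: 0.0
```

```bash
python3 snap.py w3
python3 - <<'E'
from h import *
import pickle
C,S=np.cos(.168),np.sin(.168);o=np.array([542,-42])
def st(x,y,z): return [o[0]+C*x-S*y,o[1]+S*x+C*y,z]
for n in("w2","w3"):
    print(proj(pickle.load(open(n+".pkl","rb")),[st(0,118,44),st(0,122,58),st(0,-139,59),st(0,-47,54)]).round())
E
```

```text
[500.08751938 -89.43157201  81.3938637 ] [-3.14146882e+00  5.59944922e-04 -2.97070932e+00] 3.3
[[529. 249.]
 [552. 259.]
 [116. 258.]
 [272. 255.]]
[[549. 302.]
 [572. 315.]
 [161. 316.]
 [307. 312.]]
```

View pics/w2.png

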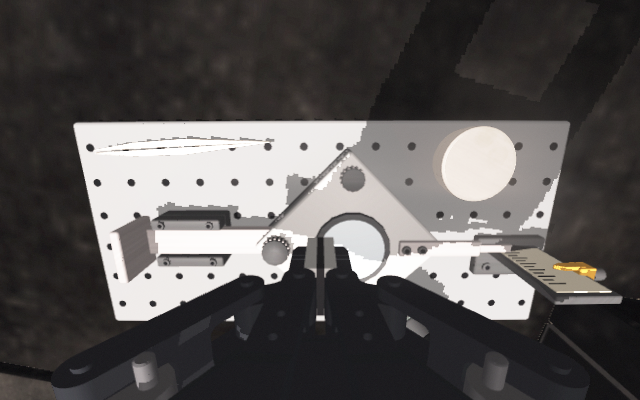

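w2 shows the tab top edge at left (118–155, 218–280), the boss at (275,251) and the brass index at (555–597, 265–275). The pointer ends near (505–530, 248).

Run:
```python
import cv2,numpy as np
a=cv2.imread("pics/w2.png");b=cv2.imread("pics/w3.png")
f=lambda im,y,x:cv2.resize(im[y:y+72,x:x+160],None,fx=4,fy=4,interpolation=cv2.INTER_CUBIC)
cv2.imwrite("pics/m1.png",np.vstack([f(a,225,470),f(b,272,480)]))
for n,im in(("a",a),("b",b)):
    h=cv2.cvtColor(im,cv2.COLOR_BGR2HSV);m=(h[...,0]>12)&(h[...,0]<32)&(h[...,1]>150)&(h[...,2]>100)
    m[:200]=0;m[:,:450]=0
    ys,xs=np.nonzero(m);print(n,xs.min(),xs.max(),ys.min(),ys.max(),[(x,ys[xs==x].min(),ys[xs==x].max()) for x in sorted(set(xs))[:10]])
```

```text
a 553 596 262 279 [(np.int64(553), np.int64(266), np.int64(267)), (np.int64(554), np.int64(265), np.int64(268)), (np.int64(555), np.int64(264), np.int64(268)), (np.int64(556), np.int64(264), np.int64(266)), (np.int64(557), np.int64(264), np.int64(265)), (np.int64(558), np.int64(263), np.int64(267)), (np.int64(559), np.int64(263), np.int64(265)), (np.int64(560), np.int64(263), np.int64(269)), (np.int64(561), np.int64(263), np.int64(269)), (np.int64(562), np.int64(263), np.int64(269))]
b 573 613 317 335 [(np.int64(573), np.int64(321), np.int64(323)), (np.int64(574), np.int64(320), np.int64(324)), (np.int64(575), np.int64(320), np.int64(324)), (np.int64(576), np.int64(319), np.int64(321)), (np.int64(577), np.int64(319), np.int64(323)), (np.int64(578), np.int64(319), np.int64(322)), (np.int64(579), np.int64(318), np.int64(322)), (np.int64(580), np.int64(318), np.int64(325)), (np.int64(581), np.int64(318), np.int64(325)), (np.int64(582), np.int64(318), np.int64(325))]
```

View pics/m1.png

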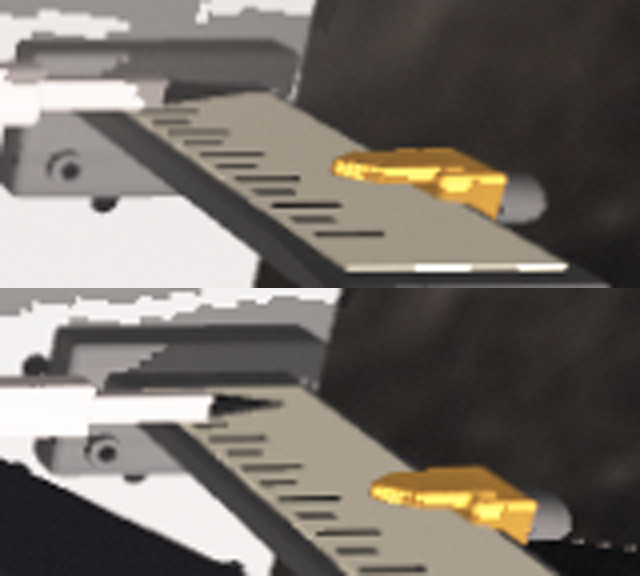

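The pointer tip is at (550.6,300.8) in w3. The index nose tip is at (552.8,266.5) in w2 and (572.8,322) in w3.

```bash
cat > tri.py <<'E'
from h import *
import pickle
C,S=np.cos(.170),np.sin(.170);o=np.array([542,-42,0]);Rs=np.array([[C,-S,0],[S,C,0],[0,0,1]])
tos=lambda P:(np.array(P)-o)@Rs
W={n:pickle.load(open(n+".pkl","rb")) for n in("w2","w3")}
def tri(u2,u3):
    A=np.zeros((3,3));b=np.zeros(3)
    for n,u in(("w2",u2),("w3",u3)):
        c,d=ray(W[n],[u]);d=d[0]/np.linalg.norm(d[0]);M=np.eye(3)-np.outer(d,d);A+=M;b+=M@c
    P=np.linalg.solve(A,b);return P,[ (proj(W[n],P)[0]-u).round(1) for n,u in(("w2",u2),("w3",u3))]
def onx(n,u,x=0):
    c,d=ray(W[n],[u]);c=tos(c);d=d[0]@Rs;return c+d*(x-c[0])/d[0]
if __name__=="__main__":
    P,e=tri((552.8,266.5),(572.8,322));print("index",tos(P).round(1),e)
    for n,u in(("w2",(552.8,266.5)),("w3",(572.8,322)),("w3",(550.6,300.8)),("w2",(535,248))):print(n,onx(n,u).round(1))
    P,e=tri((535,248),(550.6,300.8));print("ptr",tos(P).round(1),e)
    # tab, boss
    im=cv2.imread("pics/w2.png")
    for nm,u,z in(("boss",(275,249),54),("tab",(124,228),59),("tab",(124,274),59),("tabtop far edge",(113,231),59)):
        print(nm,tos(onplane(W["w2"],[u],z)[0]).round(1))
E
python3 tri.py
```

```text
index [  5.2 123.7  58.2] [array([ 0.2, -0. ]), array([-0.2,  0. ])]
w2 [  0.  114.6  68.1]
w3 [  0.  116.9  64.9]
w3 [  0.  120.2  42.5]
w2 [  0.  122.8  42.5]
ptr [  0.7 122.5  41.4] [array([-1.9,  0.2]), array([ 1.8, -0.1])]
boss [ -4.3 -44.8  54. ]
tab [ -19.3 -130.9   59. ]
tab [  10.2 -136.3   59. ]
tabtop far edge [ -17.5 -137.8   59. ]
```

Run:
```python
from tri import *
P0=np.array([5.2,123.7,58.2])
for n in W:
    p=lambda d:proj(W[n],o+Rs@(P0+d))[0]
    print(n,[(p(np.array(d))-p(np.zeros(3))).round(1) for d in([0,0,6.],[0,6,0],[6,0,0])])
f=[]
for n,x,y in(("w2",545,255),("w3",565,310)):
    f.append(cv2.resize(cv2.imread(f"pics/{n}.png")[y:y+24,x:x+40],None,fx=18,fy=12*1.0,interpolation=cv2.INTER_NEAREST))
cv2.imwrite("pics/m2.png",np.vstack(f))
```

```text
w2 [array([7.8, 4.8]), array([ 9.7, -0. ]), array([-2.1,  8.9])]
w3 [array([7.9, 6.3]), array([ 9.1, -0.1]), array([-2.2,  7.9])]
```

View pics/m2.png

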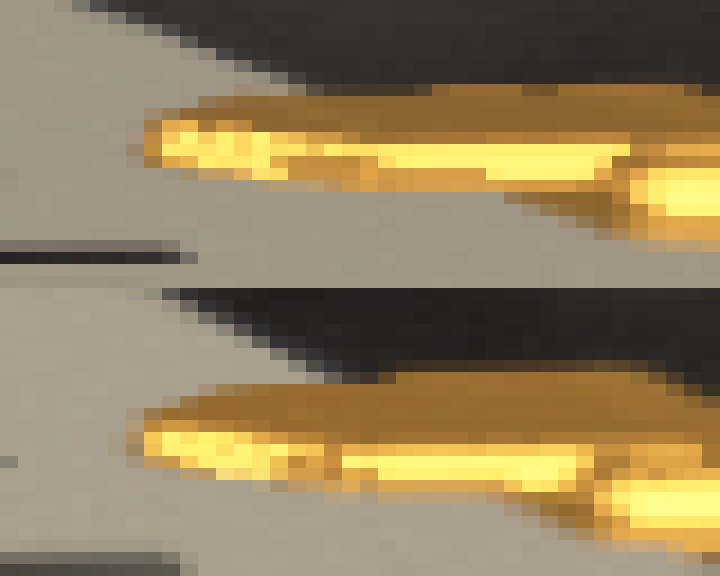

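Both views show a conical brass nose, with its apex about 15–16 mm above the pointer tip. Next is the slide: I'll lower the shut fingers between the plate and the tab.

Request:
carry_out([
  {"dp": [-24, -30, 0], "yaw": 0},
  {"dp": [-47, -59, 0], "yaw": 0},
  {"dp": [-47, -59, 0], "yaw": 0},
  {"dp": [-47, -59, 14], "yaw": 0},
  {"dp": [-47, -59, 28], "yaw": 0},
  {"dp": [-47, -59, 28], "yaw": 0},
  {"dp": [-47, -66, 28], "yaw": 0},
  {"dp": [-47, -73, 28], "yaw": 0},
  {"dp": [-47, -73, 28], "yaw": 0},
  {"dp": [-47, -73, 28], "yaw": 0},
])

```text
clock: 4.6
eef_pos: [558.4, -153.5, 53.5]
tcp_rot: [-3.142, 0.0, -2.971]
contact_force: [0.9, -0.5, 0.6]
opening: -0.004
grasp_force: 0.0
```

```bash
python3 snap.py w4
cat > st.py <<'E'
from h import *
s=r.sense();p=s['eef_pos'];C,S=np.cos(.17),np.sin(.17);d=np.array(p)-[540,-41.5,0];f=np.array(s['contact_force'])
print("stage",round(C*d[0]+S*d[1],1),round(-S*d[0]+C*d[1],1),d[2].round(1),"F stage",round(C*f[0]+S*f[1],1),round(-S*f[0]+C*f[1],1),f[2].round(1),s['clock'])
E
python3 st.py
```

```text
[ 558.42682815 -153.5200657    53.47928858] [-3.14152974e+00  2.50104039e-04 -2.97106686e+00] 4.6
stage -0.8 -113.4 53.4 F stage 0.4 0.5 -0.4 4.65
```

Request:
carry_out([
  {"dp": [0, -4, 0], "yaw": 0},
  {"dp": [0, -8, 0], "yaw": 0},
  {"dp": [0, -12, 0], "yaw": 0},
  {"dp": [0, -15, 0], "yaw": 0},
  {"dp": [0, -18, 0], "yaw": 0},
  {"dp": [0, -21, 0], "yaw": 0},
  {"dp": [0, -24, 0], "yaw": 0},
])

```text
clock: 5.52
eef_pos: [562.6, -177.1, 53.3]
tcp_rot: [3.142, 0.0, -2.971]
contact_force: [0.4, 3.0, 0.6]
opening: -0.006
grasp_force: 1.1
```

```bash
python3 st.py
```

```text
stage -0.7 -137.5 53.3 F stage 0.9 2.9 0.6 5.525
```

Pushing against about 3 N now, so the tab is in contact and sliding. I'll continue toward the stop in small steps.

Request:
carry_out([
  {"dp": [0, -3, 0], "yaw": 0},
  {"dp": [0, -6, 0], "yaw": 0},
  {"dp": [0, -8, 0], "yaw": 0},
  {"dp": [0, -10, 0], "yaw": 0},
  {"dp": [0, -12, 0], "yaw": 0},
])

```text
clock: 6.15
eef_pos: [564.6, -188.9, 53.3]
tcp_rot: [-3.142, 0.0, -2.971]
contact_force: [1.4, 2.6, 0.4]
opening: 0.001
grasp_force: 1.1
```

```bash
python3 st.py
```

```text
stage -0.7 -149.5 53.3 F stage 1.8 2.3 0.4 6.15
```

Request:
carry_out([
  {"dp": [0, -1, 0], "yaw": 0},
  {"dp": [0, -2, 0], "yaw": 0},
  {"dp": [0, -3, 0], "yaw": 0},
  {"dp": [0, -4, 0], "yaw": 0},
])

```text
clock: 6.65
eef_pos: [565.3, -192.8, 53.3]
tcp_rot: [-3.142, 0.0, -2.971]
contact_force: [0.8, 4.7, 0.2]
opening: 0.006
grasp_force: 2.1
```

```bash
python3 st.py
```

```text
stage -0.7 -153.4 53.3 F stage 1.6 4.5 0.2 6.65
```

Request:
carry_out([
  {"dp": [0, -1, 0], "yaw": 0},
  {"dp": [0, -2, 0], "yaw": 0},
  {"dp": [0, -2, 0], "yaw": 0},
])

```text
clock: 7.02
eef_pos: [565.3, -193.2, 53.3]
tcp_rot: [3.139, -0.0, -2.971]
contact_force: [1.1, 11.5, 2.7]
opening: -0.003
grasp_force: 5.6
```

```bash
python3 st.py
```

```text
stage -0.8 -153.8 53.3 F stage 3.0 11.1 2.7 7.025
```

The slide is at its stop, with 11 N and no further motion. Now I'll back off, lift, and move over the boss with a 38° yaw so the camera keeps the pointer in view.

Request:
carry_out([
  {"dp": [0, 6, 0], "yaw": 0},
  {"dp": [0, 14, -5], "yaw": 0},
  {"dp": [0, 30, -27], "yaw": 0},
  {"dp": [0, 55, -27], "yaw": 9.5},
  {"dp": [0, 80, -27], "yaw": 19},
  {"dp": [0, 100, -27], "yaw": 28.5},
  {"dp": [0, 108, -27], "yaw": 38},
  {"dp": [0, 108, -22], "yaw": 38},
  {"dp": [0, 108, -17], "yaw": 38},
  {"dp": [0, 108, -17], "yaw": 38},
  {"dp": [0, 108, -17], "yaw": 38},
])

```text
clock: 8.4
eef_pos: [547.1, -88.7, 70.1]
tcp_rot: [-3.141, -0.0, 2.65]
contact_force: [0.1, 0.2, 0.3]
opening: -0.0
grasp_force: 0.0
```

```bash
python3 st.py; python3 snap.py w5
python3 - <<'E'
from h import *
im=cv2.imread("pics/w5.png")
h=cv2.cvtColor(im,cv2.COLOR_BGR2HSV);m=(h[...,0]>12)&(h[...,0]<32)&(h[...,1]>150)&(h[...,2]>100)
ys,xs=np.nonzero(m);k=xs>450;print(xs[k].min() if k.any() else None,xs[k].max() if k.any() else None,ys[k].min(),ys[k].max())
cv2.imwrite("pics/w5c.png",cv2.resize(im[0:140,440:],None,fx=4,fy=4))
E
```

```text
stage -1.0 -47.7 70.1 F stage 0.1 0.2 0.3 8.4
[547.12214695 -88.65404324  70.14697263] [-3.14147147e+00 -2.33099542e-04  2.64987831e+00] 8.4
557 639 36 267
```

Request:
carry_out([
  {"dp": [0, 0, 2], "yaw": 0},
  {"dp": [0, 0, 4], "yaw": 0},
  {"dp": [0, 0, 6], "yaw": 0},
  {"dp": [0, 0, 6], "yaw": 0},
  {"dp": [0, 0, 6], "yaw": 0},
])

```text
clock: 9.07
eef_pos: [547.2, -88.3, 64.3]
tcp_rot: [-3.142, -0.0, 2.649]
contact_force: [-1.3, -0.5, -0.0]
opening: 0.0
grasp_force: 0.0
```

```bash
python3 st.py
```

```text
stage -0.9 -47.3 64.3 F stage -1.3 -0.3 -0.0 9.075
```

Request:
carry_out([
  {"dp": [0, 0, 1], "yaw": 0},
  {"dp": [0, 0, 2], "yaw": 0},
  {"dp": [0, 0, 2], "yaw": 0},
])

```text
clock: 9.45
eef_pos: [547.1, -88.3, 62.2]
tcp_rot: [-3.142, -0.0, 2.649]
contact_force: [0.6, -1.1, 0.5]
opening: -0.0
grasp_force: 0.0
```

```bash
python3 st.py
```

```text
stage -0.9 -47.3 62.2 F stage 0.4 -1.2 0.5 9.45
```

Request:
carry_out([
  {"dp": [0, 0, 1], "yaw": 0},
  {"dp": [0, 0, 2], "yaw": 0},
  {"dp": [0, 0, 2], "yaw": 0},
  {"dp": [0, 0, 2], "yaw": 0},
])

```text
clock: 9.95
eef_pos: [547.3, -88.5, 60.5]
tcp_rot: [-3.142, 0.0, 2.649]
contact_force: [0.2, -2.1, 4.0]
opening: 0.002
grasp_force: 2.1
```

```bash
python3 st.py
```

```text
stage -0.7 -47.6 60.5 F stage -0.2 -2.1 4.0 9.95
```

Contact began at TCP z ≈ 62, as the geometry predicts. I'll press 4 mm more and look.

Request:
carry_out([
  {"dp": [0, 0, 1], "yaw": 0},
  {"dp": [0, 0, 2], "yaw": 0},
  {"dp": [0, 0, 3], "yaw": 0},
  {"dp": [0, 0, 4], "yaw": 0},
  {"dp": [0, 0, 4], "yaw": 0},
])

```text
clock: 10.58
eef_pos: [547.6, -89.0, 56.7]
tcp_rot: [-3.141, 0.001, 2.65]
contact_force: [-1.4, -5.6, 7.9]
opening: -0.001
grasp_force: 4.1
```

```bash
python3 st.py; python3 snap.py w6
python3 - <<'E'
from h import *
import pickle
w=pickle.load(open("w6.pkl","rb"))
C,S=np.cos(.17),np.sin(.17);Rs=np.array([[C,-S,0],[S,C,0],[0,0,1]])
for P in([0,118,58],[0,122,60],[5,122,60]):print(proj(w,Rs@P+[540,-41.5,0]))
P0=[0,118,58.]
im=cv2.imread("pics/w6.png")
cv2.imwrite("pics/w6c.png",cv2.resize(im[0:110,480:],None,fx=5,fy=5,interpolation=cv2.INTER_CUBIC))
E
```

```text
stage -0.5 -48.1 56.7 F stage -2.3 -5.3 7.9 10.575
[547.60584649 -88.97288373  56.72552648] [-3.14120523e+00  1.28479779e-03  2.64958432e+00] 10.575
[[632.22504014  42.15746631]]
[[646.04641374  34.50498128]]
[[650.58616562  45.14529986]]
```

View pics/w6c.png

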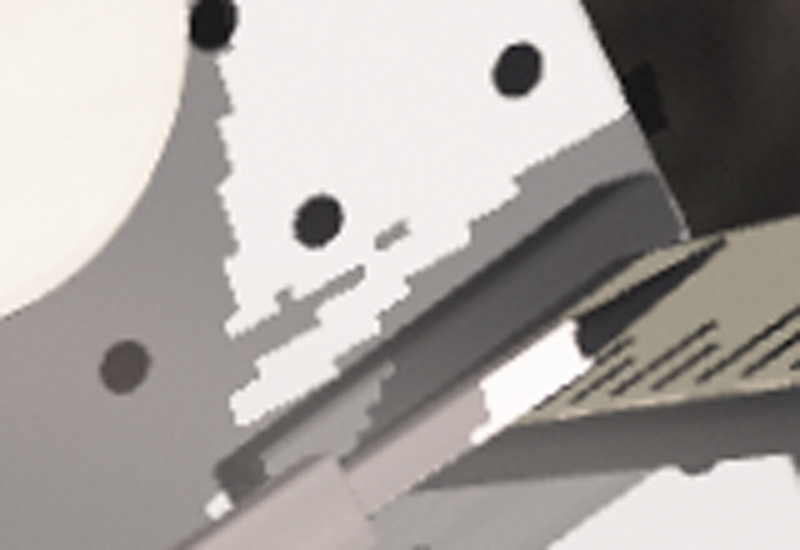

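The pointer tip is at (625,48); the index lies just outside the frame.

```bash
python3 - <<'E'
from tri import *
W["w6"]=pickle.load(open("w6.pkl","rb"))
for x in(-3,0,3):
    print(x,"now",onx("w6",(625,48),x).round(1),"rest",onx("w3",(550.6,300.8),x).round(1))
E
python3 st.py
```

```text
-3 now [ -3.  112.4  61.3] rest [ -3.  116.1  46.9]
0 now [  0.  119.1  54. ] rest [  0.  120.2  42.5]
3 now [  3.  125.8  46.6] rest [  3.  124.3  38. ]
stage -0.6 -48.1 56.7 F stage -3.2 -5.6 8.3 10.625
```

Request:
carry_out([
  {"dp": [0, 0, 0.5], "yaw": 0},
  {"dp": [0, 0, 1], "yaw": 0},
  {"dp": [0, 0, 1.3], "yaw": 0},
  {"dp": [0, 0, 1.3], "yaw": 0},
])

```text
clock: 11.12
eef_pos: [547.7, -89.1, 55.6]
tcp_rot: [-3.141, 0.002, 2.65]
contact_force: [-1.8, -7.2, 9.8]
opening: 0.004
grasp_force: 4.8
```

```bash
python3 st.py
```

```text
stage -0.5 -48.2 55.6 F stage -3.0 -6.8 9.8 11.125
```

Request:
carry_out([
  {"dp": [0, 0, 0.3], "yaw": 0},
  {"dp": [0, 0, 0.3], "yaw": 0},
  {"dp": [0, 0, 0.3], "yaw": 0},
  {"dp": [0, 0, 0.3], "yaw": 0},
  {"dp": [0, 0, 0.3], "yaw": 0},
  {"dp": [0, 0, 0.3], "yaw": 0},
  {"dp": [0, 0, 0.3], "yaw": 0},
  {"dp": [0, 0, 0.3], "yaw": 0},
  {"dp": [0, 0, 0.3], "yaw": 0},
])

```text
clock: 12.25
eef_pos: [547.7, -89.2, 55.4]
tcp_rot: [-3.141, 0.002, 2.65]
contact_force: [-1.3, -7.0, 9.5]
opening: -0.002
grasp_force: 4.9
```

```bash
python3 st.py; python3 snap.py w7
python3 - <<'E'
from tri import *
# black pointer tip in w7: darkest wedge; list dark-run ends along rows near (625,48)
g=cv2.imread("pics/w7.png",0)
for y in range(34,60,2): print(y,g[y,606:640].tolist())
E
```

```text
stage -0.5 -48.3 55.4 F stage -2.5 -6.6 9.5 12.25
[547.70344227 -89.17092     55.35160758] [-3.14107924e+00  1.66432715e-03  2.64969050e+00] 12.25
34 [115, 108, 80, 68, 67, 72, 73, 77, 85, 75, 41, 40, 42, 39, 42, 40, 40, 41, 43, 42, 42, 42, 41, 42, 39, 39, 37, 37, 39, 38, 38, 37, 37, 37]
36 [54, 64, 69, 73, 75, 78, 80, 79, 78, 80, 73, 43, 42, 43, 42, 42, 43, 42, 44, 44, 43, 41, 41, 41, 42, 37, 40, 37, 37, 38, 38, 38, 37, 36]
38 [72, 75, 78, 79, 80, 79, 79, 80, 80, 77, 78, 75, 44, 44, 44, 42, 45, 44, 43, 43, 43, 43, 43, 41, 39, 40, 37, 37, 37, 37, 36, 37, 35, 36]
40 [79, 80, 79, 79, 80, 81, 80, 79, 80, 80, 89, 107, 74, 48, 45, 45, 46, 46, 45, 45, 44, 43, 41, 39, 39, 38, 38, 36, 36, 35, 36, 36, 36, 34]
42 [80, 80, 81, 80, 80, 80, 79, 80, 80, 80, 79, 88, 113, 94, 47, 48, 47, 46, 45, 43, 43, 40, 41, 40, 39, 40, 36, 35, 37, 38, 39, 46, 53, 60]
44 [79, 79, 80, 79, 78, 81, 81, 80, 80, 81, 80, 81, 90, 102, 74, 47, 45, 44, 43, 43, 42, 41, 40, 53, 65, 72, 96, 109, 116, 130, 150, 153, 154, 153]
46 [80, 80, 80, 81, 78, 81, 83, 82, 81, 83, 83, 83, 107, 142, 115, 61, 67, 80, 108, 115, 126, 128, 15
[... 329 characters left out ...]
7, 117, 142, 154, 154, 153, 153, 153, 154, 152]
52 [54, 57, 90, 138, 154, 154, 154, 153, 155, 153, 153, 154, 154, 153, 139, 88, 60, 41, 38, 42, 44, 46, 72, 129, 152, 154, 153, 155, 153, 153, 153, 153, 153, 154]
54 [135, 155, 154, 153, 152, 154, 155, 154, 153, 154, 152, 85, 42, 36, 35, 41, 43, 47, 44, 55, 115, 139, 150, 153, 154, 153, 153, 154, 154, 153, 153, 153, 153, 154]
56 [152, 154, 154, 154, 154, 148, 144, 94, 37, 30, 37, 37, 41, 47, 46, 45, 46, 64, 121, 152, 152, 153, 154, 152, 155, 154, 152, 153, 153, 153, 154, 152, 153, 153]
58 [154, 149, 139, 110, 50, 28, 32, 37, 40, 41, 46, 47, 46, 48, 53, 86, 132, 153, 153, 153, 153, 153, 153, 154, 153, 153, 154, 154, 153, 153, 154, 153, 154, 153]
```

Run:
```python
from tri import *
for n,u in(("w6",(625,48)),("w7",(635.5,45.5))):
    W[n]=pickle.load(open(n+".pkl","rb"))
    print(n,[onx(n,u,x).round(1) for x in(-1,0,1)])
```

```text
w6 [array([ -1. , 116.9,  56.4]), array([  0. , 119.1,  54. ]), array([  1. , 121.3,  51.5])]
w7 [array([ -1. , 116.5,  59.5]), array([  0. , 118.7,  57.1]), array([  1. , 121. ,  54.7])]
```

The image puts the pointer tip at z ≈ 57.7 and the index at ≈ 58.2, so they are level. I'll add 0.4 mm for margin, hold, then release.

Request:
carry_out([
  {"dp": [0, 0, 0.4], "yaw": 0},
  {"dp": [0, 0, 0.4], "yaw": 0},
  {"dp": [0, 0, 0.4], "yaw": 0},
  {"dp": [0, 0, 0.4], "yaw": 0},
  {"dp": [0, 0, 0.4], "yaw": 0},
  {"dp": [0, 0, 0.4], "yaw": 0},
  {"dp": [0, 0, 0.4], "yaw": 0},
  {"dp": [0, 0, -3], "yaw": 0},
  {"dp": [0, 0, -6], "yaw": 0},
  {"dp": [0, 0, -10], "yaw": 0},
  {"dp": [0, 0, -30], "yaw": 0},
  {"dp": [0, 0, -30], "yaw": 0},
])

```text
clock: 13.8
eef_pos: [547.9, -88.3, 85.5]
tcp_rot: [3.141, 0.002, 2.649]
contact_force: [-0.0, -0.1, -0.6]
opening: 0.001
grasp_force: 0.0
```

```bash
python3 st.py
```

```text
stage -0.1 -47.5 85.5 F stage -0.1 -0.1 -0.6 13.8
```

Request:
carry_out([
  {"dp": [0, 0, 0], "yaw": -9.5},
  {"dp": [0, 0, 0], "yaw": -19},
  {"dp": [0, 0, 0], "yaw": -28.5},
  {"dp": [0, 0, 0], "yaw": -38},
  {"dp": [0, 0, 0], "yaw": -38},
])

```text
clock: 14.42
eef_pos: [546.7, -88.1, 83.9]
tcp_rot: [3.141, -0.001, -2.972]
contact_force: [0.6, 0.3, -0.4]
opening: 0.002
grasp_force: 0.0
```

Request:
carry_out([
  {"dp": [0, -40, 0], "yaw": 0},
  {"dp": [0, -80, 0], "yaw": 0},
  {"dp": [0, -120, 0], "yaw": 0},
  {"dp": [0, -158, 0], "yaw": 0},
  {"dp": [0, -158, 0], "yaw": 0},
  {"dp": [0, -158, 12], "yaw": 0},
  {"dp": [0, -158, 24], "yaw": 0},
  {"dp": [0, -158, 33], "yaw": 0},
  {"dp": [0, -158, 33], "yaw": 0},
  {"dp": [0, -158, 33], "yaw": 0},
])

```text
clock: 15.68
eef_pos: [574.2, -243.8, 51.8]
tcp_rot: [-3.142, 0.0, -2.97]
contact_force: [0.1, -0.5, -0.3]
opening: 0.0
grasp_force: 0.0
```

```bash
python3 st.py
```

```text
stage -0.5 -205.2 51.8 F stage 0.0 -0.5 -0.3 15.675
```

Request:
carry_out([
  {"dp": [0, 4, 0], "yaw": 0},
  {"dp": [0, 8, 0], "yaw": 0},
  {"dp": [0, 12, 0], "yaw": 0},
  {"dp": [0, 16, 0], "yaw": 0},
  {"dp": [0, 20, 0], "yaw": 0},
  {"dp": [0, 24, 0], "yaw": 0},
  {"dp": [0, 28, 0], "yaw": 0},
  {"dp": [0, 32, 0], "yaw": 0},
  {"dp": [0, 36, 0], "yaw": 0},
  {"dp": [0, 40, 0], "yaw": 0},
])

```text
clock: 16.92
eef_pos: [567.2, -204.4, 51.7]
tcp_rot: [-3.142, -0.0, -2.971]
contact_force: [-0.3, -2.9, 1.4]
opening: 0.0
grasp_force: 1.1
```

```bash
python3 st.py
```

```text
stage -0.8 -165.1 51.7 F stage -0.8 -2.8 1.4 16.925
```

Request:
carry_out([
  {"dp": [0, 1.5, 0], "yaw": 0},
  {"dp": [0, 3, 0], "yaw": 0},
  {"dp": [0, 4.5, 0], "yaw": 0},
  {"dp": [0, 6, 0], "yaw": 0},
])

```text
clock: 17.42
eef_pos: [566.1, -198.6, 51.7]
tcp_rot: [3.142, -0.0, -2.971]
contact_force: [-1.1, -2.6, 0.9]
opening: 0.003
grasp_force: 1.1
```

```bash
python3 st.py
```

```text
stage -0.8 -159.3 51.7 F stage -1.5 -2.4 0.9 17.425
```

Request:
carry_out([
  {"dp": [0, 1, 0], "yaw": 0},
  {"dp": [0, 2, 0], "yaw": 0},
  {"dp": [0, 3, 0], "yaw": 0},
  {"dp": [0, 3, 0], "yaw": 0},
])

```text
clock: 17.92
eef_pos: [565.7, -195.7, 51.7]
tcp_rot: [3.142, -0.0, -2.971]
contact_force: [-0.3, -1.5, 1.2]
opening: 0.0
grasp_force: 1.0
```

Request:
carry_out([
  {"dp": [0, 1, 0], "yaw": 0},
  {"dp": [0, 2, 0], "yaw": 0},
  {"dp": [0, 2, 0], "yaw": 0},
])

```text
clock: 18.3
eef_pos: [565.7, -195.2, 51.8]
tcp_rot: [-3.139, 0.001, -2.97]
contact_force: [-0.8, -12.0, -0.2]
opening: -0.003
grasp_force: 5.3
```

```bash
python3 st.py
```

```text
stage -0.7 -155.9 51.8 F stage -2.8 -11.7 -0.2 18.3
```

The slide is at the home stop: 12 N, and the travel matches. Now I'll withdraw.

Request:
carry_out([
  {"dp": [0, -8, 0], "yaw": 0},
  {"dp": [0, -25, 0], "yaw": 0},
  {"dp": [0, -30, -40], "yaw": 0},
  {"dp": [0, -30, -90], "yaw": 0},
  {"dp": [0, -30, -110], "yaw": 0},
  {"dp": [0, -30, -110], "yaw": 0},
  {"dp": [0, -30, -110], "yaw": 0},
])

```text
clock: 19.18
eef_pos: [569.9, -223.3, 160.5]
tcp_rot: [3.141, -0.001, -2.971]
contact_force: [0.5, 0.4, 0.4]
opening: -0.001
grasp_force: 0.0
```

```bash
python3 st.py
python3 - <<'E'
from rig import r
print(r.sign_off())
E
```

```text
stage -1.3 -184.3 160.5 F stage 0.5 0.3 0.4 19.175
the job is handed in; nothing more can be done
None
```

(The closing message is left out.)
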